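Twist test tiles out of the guarded case and fill the drying tray

ROBOT

A 6-joint arm with a two-finger parallel gripper is mounted at the origin on the work surface. World frame = base frame: x ahead of the robot, y to its left, z up, the work surface at z = 0. Lengths are in m, angles in rad, forces in N, time in s.
With the tool pointing down it reaches from about 0.35 to 0.95 m from the base axis. Payload 17.4 kg.
Tool frame: the origin (TCP) lies on the centre line of the jaws, within the pads' length; the fingertips stand 8 mm ahead of it and the grasp point (between the pads) lies 11 mm behind it; z points along the fingers, y is the line along which they close (so a half turn about z gives the same grasp; the last joint's range is limited). The gripper opens to 93 mm and grips with 3 to 60 N. Pads are 15 mm wide; open, the fingers measure 128 mm over their backs; the gripper's body (75 mm by 188 mm) begins 65 mm behind the grasp point.
Start: joints at [-1.263, 0.116, 1.442, -0, 1.584, -0.038], TCP at [0.229, -0.635, 0.227] pointing down, gripper open.
Joint ranges: [-2.83, 2.83], [-0.83, 2.19], [0.07, 2.5], [-1.14, 4.28], [0.01, 3], [-2.97, 2.97]. Speed limits (rad/s): [1.89, 1.89, 2.22, 3.14, 3.14, 3.14].

INTERFACE

Orientations are given as a 3x3 rotation matrix whose columns are the frame's x, y, z axes.
In Python, from workcell import arm, get_image, camera_params, models gives the robot as it stands. Calls block until the motion is done:
- arm.move_pose(position, orientation): joint-space move of the TCP to a pose.
- arm.servo_line(position, orientation=None, feed=0.15, threshold=None): straight line of the TCP; orientation=None keeps the orientation; feed is the mean speed in m/s. With threshold (N) it stops when the force on the tool has changed by that much, and returns True; else False.
- arm.set_joints(angles): joint-space move.
- arm.open_jaws() and arm.grasp(squeeze=None): open the fingers fully, or close them until they stop; squeeze is the grip in N (None keeps the last).
- arm.hold(seconds).
- arm.solve_ik(position, orientation): joint angles nearest the present ones, or None.
- get_image(name): name is "side" or "top" or "wrist"; returns the picture (480x640x3 uint8, red, green, blue); there is no depth.
- camera_params(name): a dict with "intrinsics" (3x3 intrinsics, pixels), "xyz" and "rotation" of the camera in the world; the wrist camera has in their place "T_tool_cam" (4x4, takes a point from camera to tool coordinates, whose origin is the TCP and whose axes are the flange's). Camera axes: x right, y down, z forward; pixel columns grow to the right and rows downward; lengths in m; the calibration is good to about 2 mm. The wrist camera is an equidistant fisheye: a pixel r from the principal point sees the ray r / f radians off the axis. A picture is of the moment at which its call begins: read the wrist's pose just before it. camera_params takes no time and is no camera call.
A pose or a line that the arm cannot do raises arm.Unreachable and nothing moves.
- arm.sign_off(): hands the job in; it is judged then, once.
Trained networks look in the newest picture that a camera, given by its name, has taken for a name from the list of things; names that differ only in an ending like _2 or _b are one class to them, and where a whole thing is asked for, a point or a joint stands for the part that bears it (a point fixed in the world has none). Each returns a list of dicts, best first, with "score" (0 to 1); they miss things now and then, are a little off and sometimes report something else, mostly with a low value. They report only what shows in the picture. A call takes as long as a camera call. They do not tell look-alikes from the thing itself.
- models.silhouettes(camera, name): "mask" (480x640 bool, what is visible of it) and "location" ([column, row] in pixels, amid what is visible of it).
Readings, each from a call of its own:
- arm.read_time_s(): time.
- arm.read_qpos(): joint angles.
- arm.read_dq(): joint speeds.
- arm.read_tau(): joint torques, N m.
- arm.read_tool_pos(): TCP position.
- arm.read_ee_rot(): TCP orientation.
- arm.read_contact_force(): force on the tool from outside, world axes, zero at the start.
- arm.read_torque(): the same for the moment, N m.
- arm.read_grip_width(): finger opening in m.
- arm.read_grasp_force(): force on a finger pad.
Only numpy, scipy, OpenCV 4.12 (cv2) and the standard library are available. Lean on these libraries where they do the work, as an engineer would, in place of code of your own. Each camera call takes 0.05 s, during which the arm holds its last target. There are 200 camera calls.

TASK

Fill every empty pocket of the drying tray with a spare test tile from the carry case, standing upright on its foot: each spare must be turned until its foot lines up with its slot before it can be drawn up through the guard; leave the spares that are not needed in the case and the tiles already in the tray where they are. Also set the witness-cone block lengthwise, upright, in the tray's long bay. Only when tray and bay are loaded, throw the heater's lever fully over; leave the other things on the bench alone.

Things in the scene. Friction and masses are not known exactly. Their poses are not given: they have to be found in the camera images.
- case: fixed plywood carry case, 208 x 208 x 40 mm high, origin under its centre; inner floor 6 mm up. Its top is a guard plate 6 mm thick with four slots, each 92 mm along x by 52 mm along y, centred at x = +-51, y = +-51 mm. Below each a 98 x 98 mm compartment: a tile can turn there, but rises out only with its foot along the slot (within 0.15 rad) and within 5 mm of its centre
- tray: fixed aluminium drying tray, 268 (x) x 228 (y) x 20 mm high, origin under its centre; floor 6 mm up. Six pockets, 92 mm along x by 52 mm along y, two columns of three; in front of them (-x side) one long bay, 60 mm along x, 216 mm along y, 14 mm deep, the middle of its floor at x = -98, y = 0, z = 6 mm
- cones_mid (a point): loose terracotta block with three small white witness cones on top; block 120 (its x) x 34 (its y) x 40 mm high, about 0.3 kg; this point is its centre, 20 mm above its underside; the cones rise 29 mm above its top
- controller: grey control box of the tray's heater, fixed, 120 x 100 x 40 mm high, origin under its centre. On its top stands the lever's block (70 x 50 x 25 mm). The lever is thrown towards the box's +x.
- switch (a joint): toggle lever on the control box, hinge angle in rad: 0 leaning to the box's -x (off), 1.0 leaning to its +x (fully thrown, at the stop). Stays where left; about 1 N moves it. Hinge line along the box's y, 62 mm above the bench, over the box's x = 0, y = -12 mm; rod 10 mm thick, ending in a 26 mm black ball centred 80 mm from the hinge
- spare0_mid (a point): white ceramic test tile, upside-down T 110 mm tall: foot 80 (x) x 40 (y) x 14 mm, neck 40 (x) x 12 mm (y) from 14 to 110 mm up. Same after half a turn. 0.2 kg. Point: in the neck, 55 mm above the underside, z up. Spare: starts on the case floor, neck up through a slot, foot turned 0.85 rad or more from the slot's length and so locked under the guard
- spare1_mid (a point): white ceramic test tile, upside-down T 110 mm tall: foot 80 (x) x 40 (y) x 14 mm, neck 40 (x) x 12 mm (y) from 14 to 110 mm up. Same after half a turn. 0.2 kg. Point: in the neck, 55 mm above the underside, z up. Spare: starts on the case floor, neck up through a slot, foot turned 0.85 rad or more from the slot's length and so locked under the guard
- spare2_mid (a point): white ceramic test tile, upside-down T 110 mm tall: foot 80 (x) x 40 (y) x 14 mm, neck 40 (x) x 12 mm (y) from 14 to 110 mm up. Same after half a turn. 0.2 kg. Point: in the neck, 55 mm above the underside, z up. Spare: starts on the case floor, neck up through a slot, foot turned 0.85 rad or more from the slot's length and so locked under the guard
- spare3_mid (a point): white ceramic test tile, upside-down T 110 mm tall: foot 80 (x) x 40 (y) x 14 mm, neck 40 (x) x 12 mm (y) from 14 to 110 mm up. Same after half a turn. 0.2 kg. Point: in the neck, 55 mm above the underside, z up. Spare: starts on the case floor, neck up through a slot, foot turned 0.85 rad or more from the slot's length and so locked under the guard
- old0_mid (a point): white ceramic test tile, upside-down T 110 mm tall: foot 80 (x) x 40 (y) x 14 mm, neck 40 (x) x 12 mm (y) from 14 to 110 mm up. Same after half a turn. 0.2 kg. Point: in the neck, 55 mm above the underside, z up. One that may already be standing in the tray, in the pocket of cell0 (absent in many starts).
- old1_mid (a point): white ceramic test tile, upside-down T 110 mm tall: foot 80 (x) x 40 (y) x 14 mm, neck 40 (x) x 12 mm (y) from 14 to 110 mm up. Same after half a turn. 0.2 kg. Point: in the neck, 55 mm above the underside, z up. One that may already be standing in the tray, in the pocket of cell1 (absent in many starts).
- old2_mid (a point): white ceramic test tile, upside-down T 110 mm tall: foot 80 (x) x 40 (y) x 14 mm, neck 40 (x) x 12 mm (y) from 14 to 110 mm up. Same after half a turn. 0.2 kg. Point: in the neck, 55 mm above the underside, z up. One that may already be standing in the tray, in the pocket of cell2 (absent in many starts).
- old3_mid (a point): white ceramic test tile, upside-down T 110 mm tall: foot 80 (x) x 40 (y) x 14 mm, neck 40 (x) x 12 mm (y) from 14 to 110 mm up. Same after half a turn. 0.2 kg. Point: in the neck, 55 mm above the underside, z up. One that may already be standing in the tray, in the pocket of cell3 (absent in many starts).
- old4_mid (a point): white ceramic test tile, upside-down T 110 mm tall: foot 80 (x) x 40 (y) x 14 mm, neck 40 (x) x 12 mm (y) from 14 to 110 mm up. Same after half a turn. 0.2 kg. Point: in the neck, 55 mm above the underside, z up. One that may already be standing in the tray, in the pocket of cell4 (absent in many starts).
- old5_mid (a point): white ceramic test tile, upside-down T 110 mm tall: foot 80 (x) x 40 (y) x 14 mm, neck 40 (x) x 12 mm (y) from 14 to 110 mm up. Same after half a turn. 0.2 kg. Point: in the neck, 55 mm above the underside, z up. One that may already be standing in the tray, in the pocket of cell5 (absent in many starts).
- cell0 (a point): a tray pocket (92 x 52 mm, 14 mm deep): the point 55 mm above the centre of its floor, where the middle of a tile standing in it belongs; axes as the tray
- cell1 (a point): a tray pocket (92 x 52 mm, 14 mm deep): the point 55 mm above the centre of its floor, where the middle of a tile standing in it belongs; axes as the tray
- cell2 (a point): a tray pocket (92 x 52 mm, 14 mm deep): the point 55 mm above the centre of its floor, where the middle of a tile standing in it belongs; axes as the tray
- cell3 (a point): a tray pocket (92 x 52 mm, 14 mm deep): the point 55 mm above the centre of its floor, where the middle of a tile standing in it belongs; axes as the tray
- cell4 (a point): a tray pocket (92 x 52 mm, 14 mm deep): the point 55 mm above the centre of its floor, where the middle of a tile standing in it belongs; axes as the tray
- cell5 (a point): a tray pocket (92 x 52 mm, 14 mm deep): the point 55 mm above the centre of its floor, where the middle of a tile standing in it belongs; axes as the tray
- dish: small white dish, 56 mm across, 26 mm high, between the things; not part of the job; origin under its centre
There are look-alikes about, which are no part of the job. What is shaped like the part that bears spare2_mid but yellow is not meant.

How it is judged:
By the outcome, as a careful person would: the job done as asked, in the order asked, and still so for the second after the job is handed in, with the robot touching nothing.
Of old0, old1, old2, old3, old4, old5 only 2 to 3 are there at a start; the rules pass over those that are not, and their reading is None.
At some moment in a run one of cones may be knocked a few centimetres aside while the robot is not near it.
Once in a run the grip may slacken for a moment while it holds something.
It also fails if it takes over 208 s, if anything falls off the work surface, if the arm or the gripper's body presses on something with over 40 N, if the wrist force passes 120 N, or if a joint passes its speed limit or range.

## Working session

There is one attempt and no reset: what is moved stays moved. The work goes in short steps, each a Python script; the robot and the scene stay as the last script left them, time stands still between calls to the robot, and variables do not carry over. Pictures are saved under pics/ and viewed, at most 14 in all, crops included, and the job is handed in when it is done.

```bash
ls; mkdir -p pics
python3 - <<'E'
from workcell import arm,get_image,camera_params,models
import cv2,numpy as np
for n in("top","side"):
    cv2.imwrite(f"pics/{n}0.png",get_image(n)[:,:,::-1]); p=camera_params(n);print(n,p)
    for t in("case","tray","cones_mid","controller","spare0_mid","old0_mid","dish","switch"):
        print(t,[(round(d['score'],2),np.round(d['location']).tolist(),int(d['mask'].sum())) for d in models.silhouettes(n,t)])
print(camera_params("wrist"),arm.read_time_s())
E
```

```text
pics
top {'intrinsics': array([[561.19829831,   0.        , 316.7351596 ],
       [  0.        , 561.19829831, 235.75018709],
       [  0.        ,   0.        ,   1.        ]]), 'xyz': array([0.41452446, 0.01996538, 1.10056065]), 'rotation': array([[-0.02832866, -0.99663411,  0.07692816],
       [-0.9995543 ,  0.02751835, -0.01157321],
       [ 0.00941731, -0.07722173, -0.99696947]])}
case [(0.69, [420.0, 201.0], 686)]
tray [(0.67, [196.0, 248.0], 14538)]
cones_mid [(0.66, [317.0, 272.0], 1119), (0.26, [472.0, 258.0], 1010)]
controller [(0.71, [194.0, 248.0], 14776), (0.56, [309.0, 129.0], 3435)]
spare0_mid [(0.64, [472.0, 257.0], 1057)]
old0_mid []
dish [(0.72, [326.0, 212.0], 609)]
switch []
side {'intrinsics': array([[556.50822687,   0.        , 323.67951589],
       [  0.        , 556.50822687, 241.04229499],
       [  0.        ,   0.        ,   1.        ]]), 'xyz': array([0.06778261, 0.63518147, 0.7118484 ]), 'rotation': array([[-0.82819682, -0.36622011,  0.42423208],
       [-0.5602753 ,  0.52282977, -0.64244892],
       [ 0.01347655, -0.76976091, -0.63819004]])}
case [(0.9,
[... 159 characters left out ...]
227.0], 3206)]
spare0_mid [(0.97, [418.0, 185.0], 801), (0.63, [296.0, 252.0], 543)]
old0_mid [(0.24, [238.0, 369.0], 19160)]
dish []
switch [(0.78, [238.0, 192.0], 185)]
{'intrinsics': array([[371.64829954,   0.        , 326.9316187 ],
       [  0.        , 371.64829954, 235.66318297],
       [  0.        ,   0.        ,   1.        ]]), 'T_tool_cam': array([[ 5.63142337e-04, -9.71582233e-01, -2.36701598e-01,
         6.48974960e-02],
       [ 9.99999839e-01,  5.64821745e-04,  6.07155746e-05,
        -2.07740008e-04],
       [ 7.47040362e-05, -2.36701594e-01,  9.71582395e-01,
        -1.57948299e-01],
       [ 0.00000000e+00,  0.00000000e+00,  0.00000000e+00,
         1.00000000e+00]])} 0.9
```

View pics/top0.png

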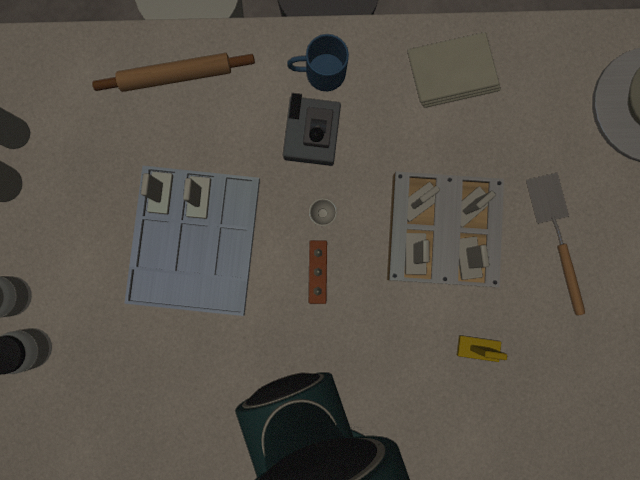

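View pics/side0.png

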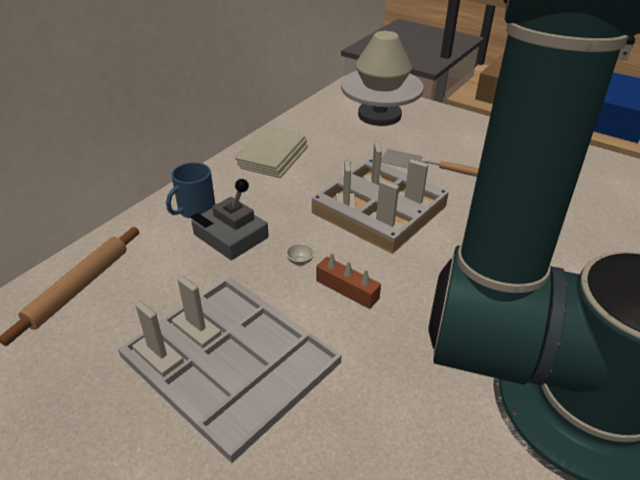

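The top view shows the tray at (193,240), with old tiles in the two far-left pockets and four pockets empty. The case is at (446,229) with four turned spares, and the cones block is at (317,272). The controller is at (312,130) with its lever leaning towards the robot, and the dish is at (323,212). The yellow look-alike is at (482,348). The side view agrees, so all four spares are needed.

```bash
cat > h.py <<'E'
from workcell import arm,get_image,camera_params,models
import cv2,numpy as np
def down(yaw):  # tool z down, tool y (closing line) at world angle yaw
    y=np.array([np.cos(yaw),np.sin(yaw),0]);z=np.array([0,0,-1.]);return np.c_[np.cross(y,z),y,z]
def cam(n):
    p=camera_params(n);K=p['intrinsics']
    if n!='wrist':return K,p['rotation'],p['xyz'],False
    R,t,T=arm.read_ee_rot(),arm.read_tool_pos(),p['T_tool_cam']
    return K,R@T[:3,:3],t+R@T[:3,3],True
def proj(c,P):
    K,R,t,fish=c;q=(np.asarray(P,float)-t)@R
    if fish:
        r=np.linalg.norm(q[...,:2],axis=-1);s=np.arctan2(r,q[...,2])/np.maximum(r,1e-9)
    else: s=1/q[...,2]
    return np.stack([K[0,0]*q[...,0]*s+K[0,2],K[1,1]*q[...,1]*s+K[1,2]],-1)
def ray(c,uv):
    K,R,t,fish=c;d=(np.asarray(uv,float)-K[:2,2])/K[0,0]
    if fish:
        r=np.linalg.norm(d,axis=-1,keepdims=True);d=np.concatenate([d/np.maximum(r,1e-9)*np.sin(r),np.cos(r)],-1)
    else: d=np.concatenate([d,np.ones(d.shape[:-1]+(1,))],-1)
    return d@R.T
def at(c,uv,z):
    d=ray(c,uv);return (c[2]+d*((z-c[2][2])/d[...,2:]))[...,:2]
def ortho(img,c,z,x0,x1,y0,y1,s=0.0005): # image up=+x, left=+y
    X=np.arange(x1,x0,-s);Y=np.arange(y1,y0,-s);yy,xx=np.meshgrid(Y,X)
    m=proj(c,np.stack([xx,yy,np.full_like(xx,z)],-1)).astype(np.float32)
    return cv2.remap(img,m[...,0],m[...,1],cv2.INTER_LINEAR)
def grid(o,x1,y1,s=0.0005,step=0.02):
    o=o.copy()
    for k in range(-60,60):
        v=k*step
        r=int(round((x1-v)/s));q=int(round((y1-v)/s))
        col=(0,0,255) if k%5==0 else (0,160,0)
        if 0<=r<o.shape[0]:o[r]=col;cv2.putText(o,f"{v:.2f}",(0,r),0,.35,(0,255,255),1)
        if 0<=q<o.shape[1]:o[:,q]=col;cv2.putText(o,f"{v:.2f}",(q,10),0,.35,(0,255,255),1)
    return o
E
python3 - <<'E'
from h import *
c=cam('top')
for n,uv,z in(("tray",[[144,167],[259,178],[244,314],[127,302]],.02),("case",[[396,172],[503,180],[499,287],[389,280]],.04),("cones",[[317,272]],.04),("ctl",[[292,95],[340,101],[333,164],[285,160]],.04),("ball",[[316,135]],.13),("dish",[[323,212]],.02)):
    print(n,np.round(at(c,uv,z),3).tolist(),np.round(at(c,uv,z).mean(0),3))
cc=at(c,[[446,229]],.04)[0]
arm.move_pose([cc[0]-.05,cc[1],.36],down(np.pi/2 if abs(1)>2 else -np.pi/2))
c=cam('wrist');im=get_image('wrist')[:,:,::-1]
np.savez('case.npz',im=im,R=c[1],t=c[2],K=c[0])
o=ortho(im,c,.04,cc[0]-.14,cc[0]+.14,cc[1]-.18,cc[1]+.18)
cv2.imwrite('pics/case_o.png',grid(o,cc[0]+.14,cc[1]+.18));print(cc,c[2],arm.read_qpos(),arm.read_time_s())
for d in models.silhouettes('wrist','spare0_mid'):print(d['score'],d['location'],at(c,np.array(d['location'])[None],.08),d['mask'].sum())
E
```

```text
tray [[0.641, 0.339], [0.614, 0.116], [0.352, 0.15], [0.381, 0.373]] [0.497 0.245]
case [[0.615, -0.148], [0.594, -0.352], [0.39, -0.334], [0.409, -0.126]] [ 0.502 -0.24 ]
cones [[0.428, 0.009]] [0.428 0.009]
ctl [[0.77, 0.048], [0.756, -0.045], [0.633, -0.027], [0.643, 0.064]] [0.701 0.01 ]
ball [[0.667, 0.005]] [0.667 0.005]
dish [[0.544, -0.006]] [ 0.544 -0.006]
[ 0.50244361 -0.23842096] [ 0.51724624 -0.23891356  0.51753557] [-5.36022671e-01 -2.42777213e-01  1.57078761e+00 -1.28269559e-04
  1.81424909e+00  1.03542763e+00] 2.6833
0.74 [359.7, 200.1] [[ 0.45398992 -0.27786883]] 1663
```

View pics/case_o.png

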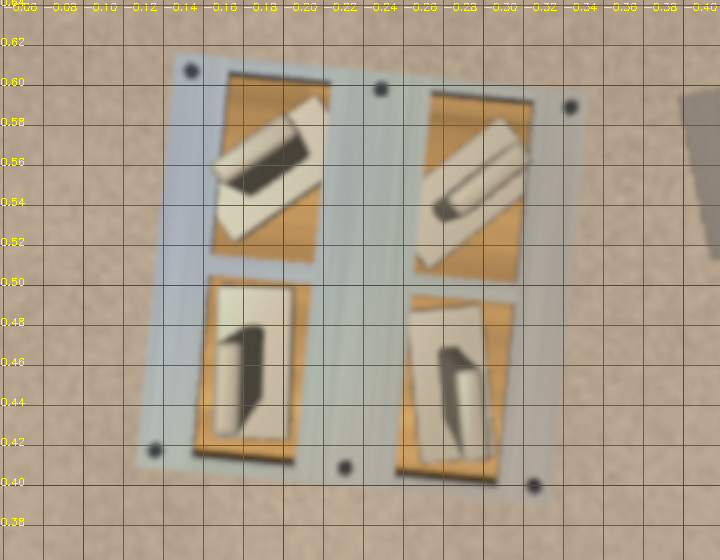

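The orthophoto shows the case with centre near (0.505,-0.24), slots long along world x. The two far spares are clearly turned. The two near ones look almost lined up, so I'll check the raw crop.

Run:
```python
from h import *
d=np.load('case.npz');c=(d['K'],d['R'],d['t'],True)
p=proj(c,[[.5,-.24,.05]])[0].astype(int);print(p)
o=d['im'][p[1]-105:p[1]+120,p[0]-130:p[0]+130]
cv2.imwrite('pics/casecrop.png',cv2.convertScaleAbs(cv2.resize(o,None,fx=2.6,fy=2.6,interpolation=cv2.INTER_CUBIC),alpha=1.3))
```

```text
[327 160]
```

View pics/casecrop.png

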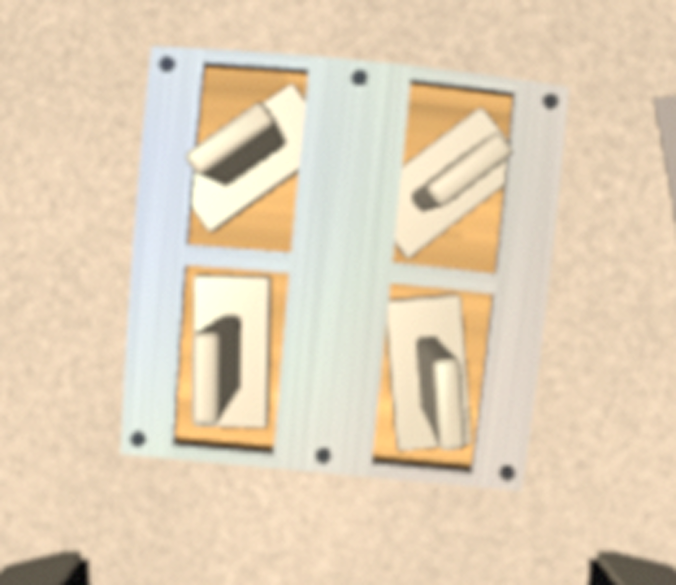

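```bash
cat > model.py <<'E'
from h import *
def rect(x,y,a,L,W,z):
    R=np.array([[np.cos(a),-np.sin(a)],[np.sin(a),np.cos(a)]])
    q=np.array([[1,1],[1,-1],[-1,-1],[-1,1]])*[L/2,W/2]
    return np.c_[q@R.T+[x,y],np.full(4,z)]
E
python3 - <<'E'
from model import *
from scipy.optimize import least_squares
d=np.load('case.npz');c=(d['K'],d['R'],d['t'],True)
T=dict(UL=[(187,158),(264,103),(273,122),(197,173)],UR=[(427,190),(497,136),(511,155),(440,207)],LL=[(194,332),(217,332),(217,425),(194,423)],LR=[(434,362),(458,360),(466,446),(441,446)])
F=dict(LL=[(194,276),(271,277),(266,427)],LR=[(387,301),(459,296),(400,450)])
im=cv2.convertScaleAbs(cv2.resize(d['im'][55:280,197:457],None,fx=3,fy=3,interpolation=cv2.INTER_CUBIC),alpha=1.3)
def draw(P,col):cv2.polylines(im,[np.round((proj(c,P)-[197,55])*3).astype(int)],True,col,1)
for n,t in T.items():
    w=at(c,np.array(t)/2.6+[197,55],.116);ctr=w.mean(0)
    (_,_),(a,b),_=cv2.minAreaRect((w*1000).astype(np.float32))
    e=[w[1]-w[0],w[2]-w[1]];e=max(e,key=np.linalg.norm);ang=np.arctan2(e[1],e[0])%np.pi
    if ang>np.pi/2+.3:ang-=np.pi
    print(n,np.round(ctr,4),round(ang,3),round(a,1),round(b,1),n in F and np.round(at(c,np.array(F[n])/2.6+[197,55],.02),4).tolist())
    draw(rect(*ctr,ang,.04,.012,.116),(0,0,255));draw(rect(*ctr,ang,.08,.04,.02),(255,0,0))
a=-.088;x=np.array([np.cos(a),np.sin(a)]);y=np.array([-x[1],x[0]]);o=np.array([.50375,-.240])
for i in(1,-1):
  for j in(1,-1):draw(rect(*(o+.051*(i*x+j*y)),a,.092,.052,.04),(0,200,0))
draw(rect(*o,a,.208,.208,.04),(0,200,0))
cv2.imwrite('pics/over.png',im)
E
```

```text
UL [ 0.5593 -0.1945] -0.96 8.8 39.1 False
UR [ 0.5457 -0.2929] -0.891 9.8 37.4 False
LL [ 0.4589 -0.183 ] -0.022 9.9 39.7 [[0.4985, -0.1647], [0.4975, -0.2046], [0.4189, -0.2011]]
LR [ 0.4479 -0.2863] 0.117 37.4 10.7 [[0.485, -0.2641], [0.488, -0.3013], [0.4065, -0.2717]]
```

View pics/over.png

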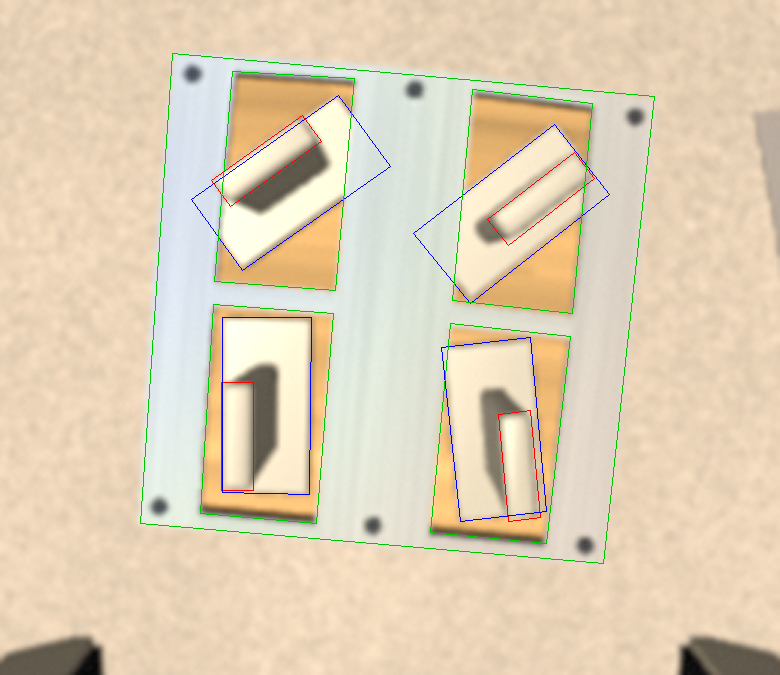

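The overlay fits: red neck tops, blue feet and green slots match to about 2 mm. Next I'll look at the tray and cones.

Run:
```python
from model import *
arm.move_pose([.45,.17,.40],down(-np.pi/2))
c=cam('wrist');im=get_image('wrist')[:,:,::-1]
np.savez('tray.npz',im=im,R=c[1],t=c[2],K=c[0])
for d in models.silhouettes('wrist','cones_mid'):print(d['score'],d['location'],at(c,np.array(d['location'])[None],.04),d['mask'].sum())
o=ortho(im,c,.02,.34,.68,-.06,.40,.0006)
cv2.imwrite('pics/tray_o.png',cv2.convertScaleAbs(grid(o,.68,.40,.0006),alpha=1.2));print(arm.read_time_s())
```

```text
0.63 [434.1, 207.1] [[0.43151107 0.0139275 ]] 2291
4.35
```

View pics/tray_o.png

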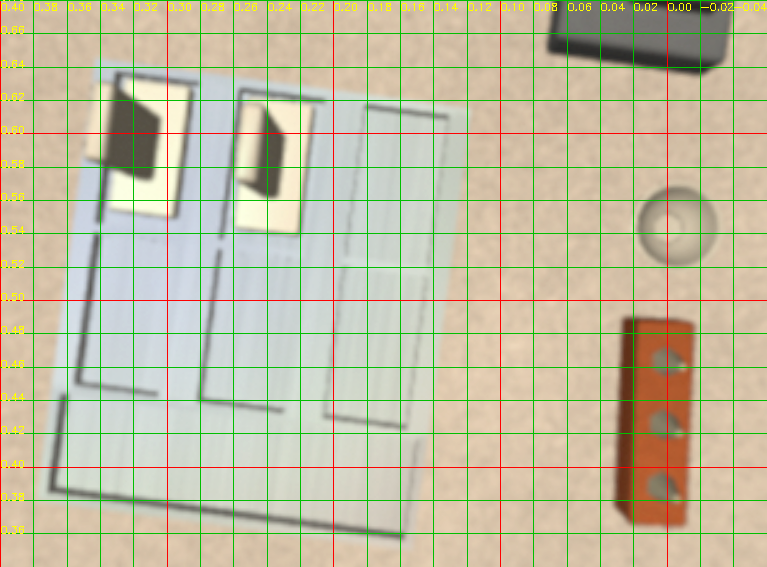

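The orthophoto shows old tiles in the far-left and far-middle pockets, with pockets at a pitch of about 75 mm. The bay is in front, inner corner at px (52,490), and the cones block top is at px (660,422). Now I'll fit the poses.

Run:
```python
from model import *
from scipy.optimize import least_squares
d=np.load('tray.npz');c=(d['K'],d['R'],d['t'],True)
px=lambda p:np.array([.68-.0006*p[1],.40-.0006*p[0]])
B=[((95,60),(.134,.114)),((470,107),(.134,-.114)),((38,500),(-.134,.114)),((52,490),(-.128,.108)),((403,536),(-.128,-.108))]
P=[((117,73),'f',1),((240,90),'f',0),((365,106),'f',-1),((80,383),'n',1),((200,400),'n',0),((324,416),'n',-1)]
def res(v):
    x,y,a,cf,cn,p=v;R=np.array([[np.cos(a),-np.sin(a)],[np.sin(a),np.cos(a)]]);r=[]
    for q,l in B:r.append(R@l+[x,y]-px(q))
    for q,k,j in P:r.append(R@[cf+.046 if k=='f' else cn-.046,j*p+.026]+[x,y]-px(q))
    return np.concatenate(r)
s=least_squares(res,[.4975,.247,-.127,.08,-.017,.075],loss='soft_l1',f_scale=.002);print(np.round(s.x,4),np.round(s.fun.reshape(-1,2)*1000,1).tolist())
tp=[(637,318),(695,324),(686,526),(631,515)]
w=[]
for q in tp:
    u=proj(c,np.r_[px(q),.02]);w.append(at(c,u[None],.04)[0])
w=np.array(w);ctr=w.mean(0);e=(w[0]-w[3]+w[1]-w[2]);a2=np.arctan2(e[1],e[0]);print('cones',ctr,a2,np.linalg.norm(e)/2,np.linalg.norm(w[0]-w[1]))
im=cv2.convertScaleAbs(cv2.resize(d['im'][40:400,100:540],None,fx=1.8,fy=1.65,interpolation=cv2.INTER_CUBIC),alpha=1.3)
def draw(Q,col):cv2.polylines(im,[np.round((proj(c,Q)-[100,40])*[1.8,1.65]).astype(int)],True,col,1)
x,y,a,cf,cn,p=s.x
R=np.array([[np.cos(a),-np.sin(a)],[np.sin(a),np.cos(a)]])
def tr(l,L,W,z,col):draw(rect(*(R@l+[x,y]),a,L,W,z),col)
tr((0,0),.268,.228,.02,(0,200,0));tr((-.098,0),.06,.216,.02,(0,0,255))
for k in(cf,cn):
  for j in(1,0,-1):tr((k,j*p),.092,.052,.02,(255,0,0));print(k,j,np.round(R@(k,j*p)+[x,y],4))
draw(rect(*ctr,a2,.12,.034,.04),(255,0,255));draw(rect(*ctr,a2,.12,.034,.0),(255,0,255))
cv2.imwrite('pics/over2.png',im)
```

```text
[ 0.498   0.2464 -0.1288  0.0799 -0.0156  0.0746] [[1.6, -0.8], [0.5, -1.9], [-0.2, -0.5], [-1.0, 1.1], [-1.2, -2.5], [-0.4, 0.2], [0.2, 0.0], [0.3, 1.0], [-0.3, 2.1], [0.3, 0.1], [0.3, 0.5]]
cones [0.43080878 0.00885341] -0.03757628934272386 0.11532957877108241 0.033684537220066466
0.07990701600471366 1 [0.5869 0.3101]
0.07990701600471366 0 [0.5773 0.2361]
0.07990701600471366 -1 [0.5677 0.1622]
-0.015604531213261937 1 [0.4921 0.3224]
-0.015604531213261937 0 [0.4826 0.2484]
-0.015604531213261937 -1 [0.473  0.1744]
```

View pics/over2.png

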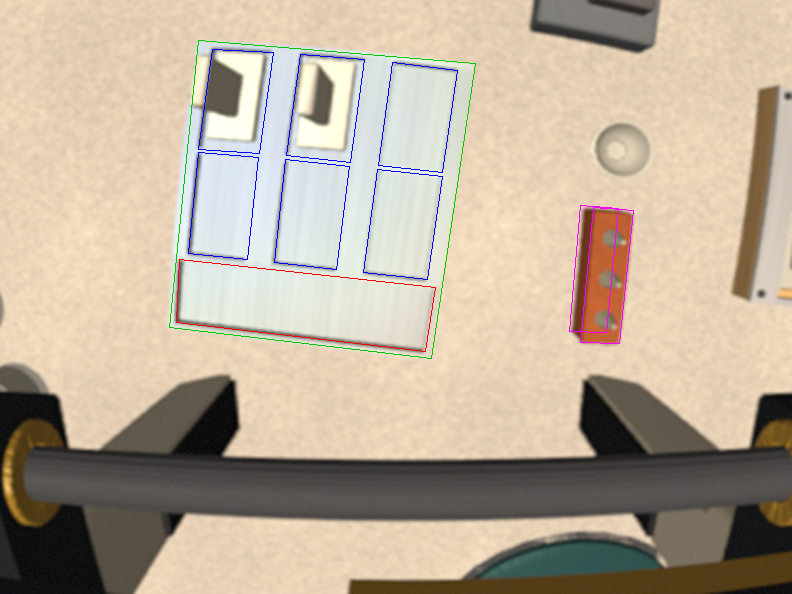

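The fit is good for tray, bay, pockets and block. The block goes in first.

Run:
```python
from model import *
p=[.4295,.009];R0=down(-.038-np.pi/2)
arm.move_pose([*p,.12],R0);arm.servo_line([*p,.026],feed=.1)
arm.grasp(30);print('w',arm.read_grip_width(),arm.read_grasp_force())
arm.servo_line([*p,.10],feed=.1);print('w',arm.read_grip_width())
b=np.array([.4008,.2590]);R1=down(-.129)
arm.move_pose([*b,.11],R1);print('w',arm.read_grip_width(),arm.read_tool_pos())
c=cam('wrist');im=get_image('wrist')[:,:,::-1];cv2.imwrite('pics/held.png',im)
print(arm.read_time_s())
```

```text
w 0.03369571238133661 29.993450045585632
w 0.03366515538826697
w 0.03389558517078304 [0.40085978 0.25834489 0.10951852]
9.55
```

View pics/held.png

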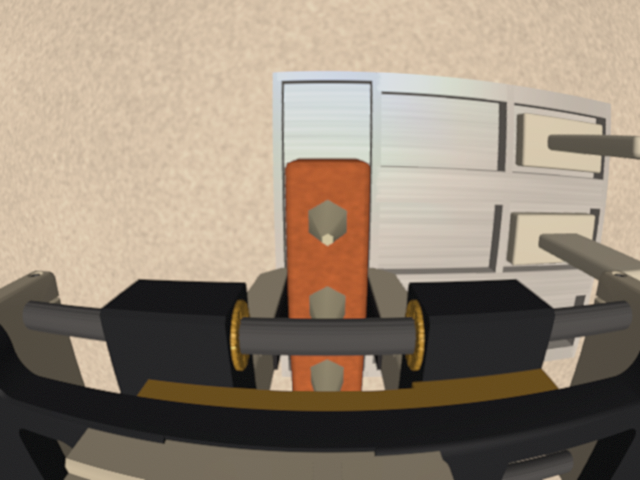

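The block is gripped and lined up with the bay. I'll lower it, then move the first spare.

```bash
cat > tile.py <<'E'
from model import *
CY,TY=-.088,-.129
co=np.array([.50375,-.240]);cx=np.array([np.cos(CY),np.sin(CY)]);cy=np.array([-cx[1],cx[0]])
SP=dict(UL=(.5593,-.1945,-.96,1,1),UR=(.5457,-.2929,-.891,1,-1),LL=(.4589,-.183,-.022,-1,1),LR=(.4479,-.2863,.117,-1,-1))
CELL={'f-1':(.5677,.1622),'n1':(.4921,.3224),'n0':(.4826,.2484),'n-1':(.473,.1744)}
def pick(n):
    x,y,a,i,j=SP[n]
    arm.move_pose([x,y,.20],down(a));arm.servo_line([x,y,.085],feed=.12)
    arm.grasp(40);print(n,'w',arm.read_grip_width(),arm.read_grasp_force())
    assert .036<arm.read_grip_width()<.044
    s=co+.051*(i*cx+j*cy)
    arm.servo_line([x,y,.0885],feed=.05)
    arm.servo_line([*s,.0885],down(CY),feed=.03)
    print('turned',arm.read_ee_rot()[:2,1],arm.read_tool_pos(),'F',arm.read_contact_force(),'w',arm.read_grip_width())
    if arm.servo_line([*s,.14],feed=.06,threshold=10):raise SystemExit(f'jam {arm.read_tool_pos()}')
    arm.servo_line([*s,.24],feed=.2);print('up w',arm.read_grip_width(),'F',arm.read_contact_force(),arm.read_time_s())
def place(k):
    p=CELL[k];arm.move_pose([*p,.24],down(TY));print('over w',arm.read_grip_width(),'F',arm.read_contact_force())
    arm.servo_line([*p,.115],feed=.15)
    hit=arm.servo_line([*p,.082],feed=.03,threshold=6);z=arm.read_tool_pos()[2];print('down',hit,z,arm.read_grip_width())
    if z>.091:raise SystemExit('high')
    arm.open_jaws();arm.servo_line([*p,.20],feed=.2);print(k,'done',arm.read_time_s())
E
python3 - <<'E'
from tile import *
b=[.4008,.2590]
print(arm.servo_line([*b,.045],feed=.1),arm.servo_line([*b,.027],feed=.03,threshold=6),arm.read_tool_pos(),arm.read_grip_width())
arm.open_jaws();arm.servo_line([*b,.25],feed=.2)
pick('LL');place('n-1')
E
```

```text
False True [0.40087139 0.25911924 0.03157523] 0.033699889725373126
LL w 0.03950700233802286 39.98646140098572
turned [ 0.99624597 -0.08656765] [ 0.45736429 -0.1847074   0.08841752] F [-0.57447216  0.35725631 -1.3107373 ] w 0.03942152328772418
up w 0.04000029063071985 F [-0.24878103 -0.58997447 -2.94094979] 18.9083
over w 0.03999808804852777 F [ 0.60675185  0.09225674 -2.0839586 ]
down True 0.08482376762757532 0.039972090706411535
n-1 done 23.875
```

Run:
```python
from tile import *
pick('LR');place('n0');pick('UL');place('n1')
```

```text
LR w 0.03979040377804391 39.99966859817505
turned [ 0.99643916 -0.08431472] [ 0.44843118 -0.28627543  0.08839971] F [-0.54034157 -0.82671106 -1.30732451] w 0.03990083464333981
up w 0.03955789158212656 F [-0.57490225  0.43412397 -3.98695907] 29.8167
over w 0.039859960522207576 F [ 0.82863702 -0.26404511 -1.79438244]
down True 0.08493320563477215 0.03986911233774777
n0 done 35.3583
UL w 0.03970378196800231 39.99822020530701
turned [ 0.99599483 -0.08941085] [ 0.55900402 -0.19367619  0.08846423] F [-0.07355799  0.7597182  -3.09131915] w 0.03987698031488046
up w 0.03969775042241143 F [ 0.74055968  0.21615549 -2.84606228] 41.925
over w 0.039788876001956776 F [ 0.63104312 -0.21817315 -2.60744017]
down True 0.08489233342800571 0.03987899891230203
n1 done 47.425
```

Run:
```python
from tile import *
pick('UR');place('f-1')
arm.move_pose([.45,.17,.40],down(-np.pi/2))
c=cam('wrist');im=get_image('wrist')[:,:,::-1]
np.savez('tray2.npz',im=im,R=c[1],t=c[2],K=c[0])
im2=cv2.convertScaleAbs(cv2.resize(im[20:400,100:540],None,fx=1.8,fy=1.55,interpolation=cv2.INTER_CUBIC),alpha=1.2)
cv2.imwrite('pics/loaded.png',im2)
```

```text
UR w 0.03946625671678017 39.9002730846405
turned [ 0.9959792  -0.08958462] [ 0.55000714 -0.29524306  0.08838752] F [-0.42537127 -0.07506372 -2.6757189 ] w 0.039697968917347566
up w 0.03999737271410957 F [ 0.00775767 -0.23313843 -3.09114462] 54.475
over w 0.0399943614713971 F [-0.80215351 -0.361031   -3.11334383]
down True 0.0846474415127192 0.039701091253000705
f-1 done 59.775
```

View pics/loaded.png

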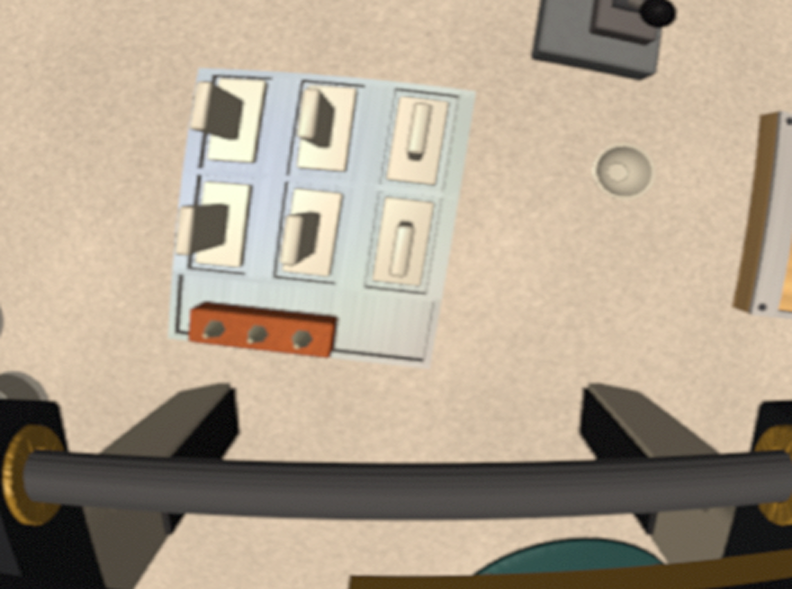

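All six pockets are filled, every tile standing. The block was knocked to the left end of the bay, around px (262,330). I'll check that it's flat on the bay floor.

Run:
```python
from tile import *
d=np.load('tray2.npz');c=(d['K'],d['R'],d['t'],True)
q=np.array([(191,310),(337,319),(330,356),(190,341)])/[1.8,1.55]+[100,20]
a=TY;R=np.array([[np.cos(a),-np.sin(a)],[np.sin(a),np.cos(a)]])
for z in(.046,):
    w=at(c,q,z);l=(w-[.498,.2464])@R;print(z,np.round(l,4).tolist(),l.mean(0),w.mean(0))
im=cv2.convertScaleAbs(cv2.resize(d['im'][190:270,190:310],None,fx=6.5,fy=6.5,interpolation=cv2.INTER_CUBIC),alpha=1.2)
def draw(y,x,z,col,ang=np.pi/2):
    P=rect(0,0,ang,.12,.034,0)[:,:2]+[x,y];P=np.c_[P@R.T+[.498,.2464],np.full(4,z)]
    cv2.polylines(im,[np.round((proj(c,P)-[190,190])*6.5).astype(int)],True,col,1)
draw(.0455,-.111,.046,(0,255,0));draw(.0455,-.111,.006,(255,0,0))
cv2.imwrite('pics/blk.png',im)
```

```text
0.046 [[-0.0968, 0.0872], [-0.0903, -0.0324], [-0.1259, -0.0305], [-0.127, 0.0864]] [-0.10998634  0.02770786] [0.39249194 0.28802655]
```

View pics/blk.png

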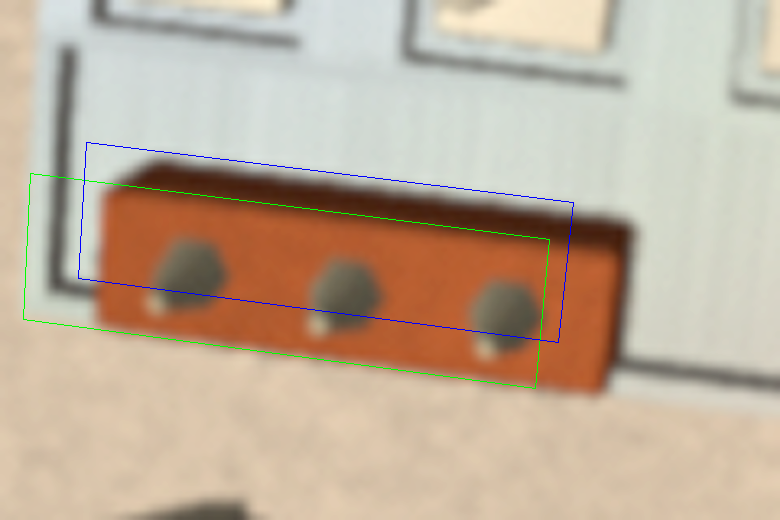

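The block lies flat and parallel inside the bay, against the front wall, so that's fine as it stands. Now the lever.

Run:
```python
from tile import *
a=-.14;u=np.array([np.cos(a),np.sin(a)]);h=np.array([.699,-.002]);R=down(a-np.pi/2)
f=lambda s,z:[*(h+s*u),z]
arm.grasp(10)
arm.move_pose(f(-.095,.24),R);arm.servo_line(f(-.095,.130),feed=.15)
hit=arm.servo_line(f(.05,.130),feed=.05,threshold=8)
print(hit,(arm.read_tool_pos()[:2]-h)@u,arm.read_contact_force())
arm.servo_line(f(-.03,.130),feed=.15);arm.servo_line(f(-.06,.25),feed=.2)
arm.move_pose([.45,-.15,.40],down(-np.pi/2));print(arm.read_time_s())
for n in('side','top'):
    im=get_image(n)[:,:,::-1];cv2.imwrite(f'pics/{n}_f.png',im)
```

```text
True 0.0200678934596427 [-6.15678482  2.37498611  4.22645449]
68.975
```

View pics/side_f.png

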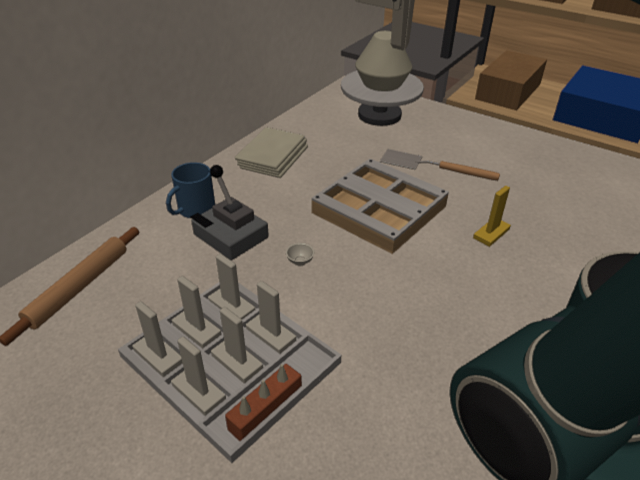

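View pics/top_f.png

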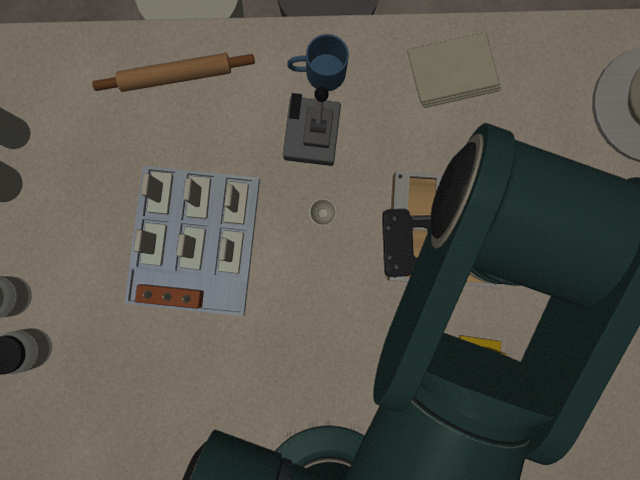

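The tray and bay are loaded, the case is empty, and the lever now leans away, with its ball at side (217,171) and top (321,94). I'll triangulate the ball to confirm it's fully over.

Run:
```python
from h import *
cs=[cam('side'),cam('top')];uv=[[217,171],[321,94]]
A=[];b=[]
for c,q in zip(cs,uv):
    d=ray(c,np.array([q]))[0];d/=np.linalg.norm(d);M=np.eye(3)-np.outer(d,d);A.append(M);b.append(M@c[2])
p=np.linalg.lstsq(np.vstack(A),np.concatenate(b),rcond=None)[0]
a=-.14;s=(p[:2]-[.699,-.002])@[np.cos(a),np.sin(a)];print(p,s,np.arctan2(s,p[2]-.062)+.5)
for th in(.8,.9,1.0):
    P=np.array([.699+.08*np.sin(th-.5)*np.cos(a),-.002+.08*np.sin(th-.5)*np.sin(a),.062+.08*np.cos(th-.5)]);print(th,[proj(c,P) for c in cs])
```

```text
[ 0.73991462 -0.00619838  0.13114298] 0.041100165246812426 1.0363085415742797
0.8 [array([222.91870602, 170.78788586]), array([320.9992104, 102.6150097])]
0.9 [array([220.50533373, 170.54806369]), array([321.44634673,  98.9496312 ])]
1.0 [array([218.26333012, 170.69782268]), array([321.86321187,  95.61639208])]
```

The ball is at the position expected for a full throw (about 1.0 rad), so I'm handing in.

```bash
python3 -c "
from workcell import arm
arm.hold(.3);print(arm.sign_off())"
```

```text
the job is handed in; nothing more can be done
None
```

The job is handed in, well under the time limit (about 69 s): all four empty pockets now hold a spare standing upright, the cone block sits flat and lengthwise in the bay (knocked off centre against the front wall after I placed it, and left there), and the lever was thrown fully over last.

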